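# Find the rattling case and show it to the bench camera

## Robot

A 7-joint arm with a two-finger parallel gripper is mounted at the origin on the work surface. World frame = base frame: x ahead of the robot, y to its left, z up, the work surface at z = 0. Lengths are in m, angles in rad, forces in N, time in s.
With the tool pointing down it reaches from about 0.35 to 0.9 m from the base axis. Payload 19.9 kg.
Tool frame: the origin (TCP) lies between the finger pads; the fingertips stand 19 mm ahead of it and the grasp point (between the pads) is the TCP; z points along the fingers, y is the line along which they close (so a half turn about z gives the same grasp; the last joint's range is limited). The gripper opens to 94 mm and grips with 3 to 60 N. Pads are 16 mm wide; open, the fingers measure 119 mm over their backs; the gripper's body (75 mm by 177 mm) begins 78 mm behind the grasp point.
Start: joints at [1.101, 0.417, -0.01, 1.614, 0.005, 1.111, -0.053], TCP at [0.259, -0.569, 0.224] pointing down, gripper open.
Joint ranges: [-2.81, 2.81], [-0.39, 2.02], [-1.27, 1.25], [0.06, 2.57], [-1.19, 4.33], [0.19, 2], [-2.82, 2.82]. Speed limits (rad/s): [1.89, 1.89, 2.39, 2.39, 3.01, 3.01, 3.01].

## Interface

Orientations are given as a 3x3 rotation matrix whose columns are the frame's x, y, z axes.
In Python, from rig import robot gives the robot as it stands. Calls block until the motion is done:
- robot.move_ptp(position, orientation): joint-space move of the TCP to a pose.
- robot.move_linear(position, velocity=0.15, frame=None, threshold=None): straight line of the TCP; frame=None keeps the orientation; velocity is the mean speed in m/s. With threshold (N) it stops when the force on the tool has changed by that much, and returns True; else False.
- robot.goto_joints(angles): joint-space move.
- robot.gripper_to(opening): finger opening in m; the grip force is fixed at half the most; returns when the fingers have stopped.
- robot.pause(seconds).
- robot.ik(position, orientation): joint angles nearest the present ones, or None.
- robot.get_state(): the state.
- robot.grab_frame(name): name is "scene" or "side" or "wrist"; returns the picture (400x640x3 uint8, red, green, blue); there is no depth.
- robot.camera_info(name): a dict with "fx", "fy", "cx", "cy" (pixels), "rvec" (rotation vector, rad) and "tvec" (3), from world to camera coordinates, as OpenCV has them. Camera axes: x right, y down, z forward; pixel columns grow to the right and rows downward; lengths in m; the calibration is good to about 2 mm. A picture is of the moment at which its call begins: read the wrist's pose just before it. camera_info takes no time and is no camera call; for the wrist camera it gives the pose at the moment of the call.
A pose or a line that the arm cannot do raises robot.PlanningError and nothing moves.
- robot.sign_off(): hands the job in; it is judged then, once.
The state is a dict: "time": time; "qpos": joint angles; "joint_vel": joint speeds; "effort": joint torques, N m; "ee_pos": TCP position; "tool_rot": TCP orientation; "force": force on the tool from outside, world axes, zero at the start; "moment": the same for the moment, N m; "opening": finger opening in m; "grasp_force": force on a finger pad.
Only numpy, scipy, OpenCV 4.12 (cv2) and the standard library are available. Lean on these libraries where they do the work, as an engineer would, in place of code of your own. Each camera call takes 0.05 s, during which the arm holds its last target. There are 200 camera calls.

## Task

First hang the wire basket by its handle on the two-pronged hook, so that it no longer stands in the camera's view. Then lift and briskly shake each of the three closed cases in turn, from left (as the robot sees them) to right, setting each one back flat where it was, to find the one that rattles. Finish while holding that one upright in front of the camera's lens with a long side facing it, level with it and about 10 cm away, and do not let go; do not bump the camera or disturb the other things on the bench.

Things in the scene. Friction and masses are not known exactly. Their poses are not given: they have to be found in the camera images.
- case_left: one of three identical closed grey plastic parts cases, 130 mm long (its x), 60 mm wide (its y), 53 mm tall, straight sides, flat lid, 450 g each, lying flat, side by side and parallel; origin at the centre of its underside, z up. The leftmost of the three as the robot sees them (largest y). Its content cannot be seen: see case_left_center
- case_middle: one of three identical closed grey plastic parts cases, 130 mm long (its x), 60 mm wide (its y), 53 mm tall, straight sides, flat lid, 450 g each, lying flat, side by side and parallel; origin at the centre of its underside, z up. The middle one of the three as the robot sees them (middle y). Its content cannot be seen: see case_middle_center
- case_right: one of three identical closed grey plastic parts cases, 130 mm long (its x), 60 mm wide (its y), 53 mm tall, straight sides, flat lid, 450 g each, lying flat, side by side and parallel; origin at the centre of its underside, z up. The rightmost of the three as the robot sees them (smallest y). Its content cannot be seen: see case_right_center
- case_left_center (a point): middle of case_left, 26.5 mm above its underside; axes as the case's. Each case has a hollow 122 x 52 x 44 mm. In one of the three a loose 300 g, 42 mm steel ball rolls freely along the length (80 mm of travel) and knocks on the ends when the case is shaken lengthways, its weight shifting from end to end; the other two are packed full with a snug 300 g block and move as one piece
- case_middle_center (a point): middle of case_middle, 26.5 mm above its underside; axes as the case's. Each case has a hollow 122 x 52 x 44 mm. In one of the three a loose 300 g, 42 mm steel ball rolls freely along the length (80 mm of travel) and knocks on the ends when the case is shaken lengthways, its weight shifting from end to end; the other two are packed full with a snug 300 g block and move as one piece
- case_right_center (a point): middle of case_right, 26.5 mm above its underside; axes as the case's. Each case has a hollow 122 x 52 x 44 mm. In one of the three a loose 300 g, 42 mm steel ball rolls freely along the length (80 mm of travel) and knocks on the ends when the case is shaken lengthways, its weight shifting from end to end; the other two are packed full with a snug 300 g block and move as one piece
- basket: steel wire basket, 80 mm (its x) by 120 mm (its y), 45 mm deep, about 160 g, standing in front of the camera; a stiff round-bar handle (9 mm thick) rises from its two short sides and crosses straight over the top along y, centre line 115 mm above the underside, 120 mm long. Origin at the centre of the underside, z up
- bar (a point): middle of the basket's handle bar, on its centre line, 115 mm above the basket's underside; the bar runs along y
- hook: fixed steel hook stand: base plate, a post, and at the top two level parallel round prongs, 8 mm thick, running from the post to the stand's own -x at y = -34 and +34 mm, centre lines 200 mm above the bench; from x = -112 to -120 mm their tips turn up, to 226 mm above the bench. Post and cross bar reach up to 209 mm. Origin at the foot of the post on the bench, z up
- seat (a point): where the middle of the basket's bar lies when the basket hangs well: midway between the prongs, 90 mm from the post towards the stand's -x and 208.5 mm above the bench; axes as the stand's (bar along y). Between the prongs 60 mm are free for the fingers
- camera: small black camera (75 mm wide, 56 mm tall, 35 mm deep) fixed on a table stand with a round 90 mm foot; it looks along its own -x, towards the robot. Top at 158 mm. Origin at the centre of the foot's underside
- lens (a point): centre of the lens's front glass, 130 mm above the bench, 35 mm from the camera's origin along its -x; the camera looks along -x of this point, y is level, z up
- screwdriver: bystander: screwdriver lying on the bench
- tape: bystander: roll of tape, 90 mm across, 20 mm tall
- flux: bystander: white jar, 44 mm across, 60 mm tall
- brush: bystander: brush lying on the bench
- spool: bystander: grey spool, 60 mm across, 38 mm tall
- wrench: bystander: wrench lying on the bench
There are look-alikes about, which are no part of the job. What is shaped like the case_right but green is not meant.

How it is judged:
By the outcome, as a careful person would: the job done as asked, in the order asked, and still so for the second after the job is handed in, while the arm keeps its last pose, push and grip.
It also fails if it takes over 72 s, if anything falls off the work surface, if the arm or the gripper's body presses on something with over 40 N, if the wrist force passes 120 N, or if a joint passes its speed limit or range.

## Working session

There is one attempt and no reset: what is moved stays moved. The work goes in short steps, each a Python script; the robot and the scene stay as the last script left them, time stands still between calls to the robot, and variables do not carry over. Pictures are saved under pics/ and viewed, at most 10 in all, crops included, and the job is handed in when it is done.

```bash
ls; mkdir -p pics; python3 - <<'E'
from rig import robot
import cv2,numpy as np
for n in("scene","side"):
    f=robot.grab_frame(n); cv2.imwrite(f"pics/{n}0.png",f[:,:,::-1])
    c=robot.camera_info(n); R=cv2.Rodrigues(np.array(c["rvec"]))[0]
    print(n,c,"pos",-R.T@np.array(c["tvec"]))
print(robot.get_state())
E
```

```text
pics
scene {'fx': 382.4238556647576, 'fy': 382.4238556647576, 'cx': 319.0173670179079, 'cy': 204.28793071055134, 'rvec': array([ 2.30169507,  0.59106579, -0.21568355]), 'tvec': array([-0.44009818, -0.15930008,  1.39268385])} pos [ 0.8894712  -0.75726328  0.89108055]
side {'fx': 475.37406925074384, 'fy': 475.37406925074384, 'cx': 318.73816586862375, 'cy': 196.06819006955004, 'rvec': array([ 0.47366496, -2.62050511,  1.33790621]), 'tvec': array([0.4734122 , 0.30370426, 1.29937187])} pos [0.1380572  0.98479814 1.00788665]
{'time': 0.1, 'qpos': array([ 1.10155263,  0.4179086 , -0.01031348,  1.61410005,  0.00470146,
        1.11069663, -0.05299396]), 'joint_vel': array([-0.00143069, -0.00237343, -0.00040056, -0.00070965, -0.0009628 ,
       -0.00169947,  0.0001241 ]), 'effort': array([ 4.22593621e-04, -8.52587199e+01,  6.39450923e-01, -4.26694250e+01,
       -4.89701307e-02,  1.63747917e-02,  8.49286209e-06]), 'ee_pos': array([ 0.25912874, -0.56840653,  0.22389718]), 'tool_rot': array([[ 9.09893963e-01,  4.14840572e-01, -5.25219394e-04],
       [ 4.14840896e-01, -9.09893467e-01,  9.53778291e-04],
       [-8.22277635e-05, -1.08571959e-03, -9.99999407e-01]]), 'force': array([0.34930298, 0.15561277, 0.7296629 ]), 'moment': array([0.02083417, 0.00838467, 0.01594099]), 'grasp_force': 0.0, 'opening': 0.09408843841425546}
```

View pics/scene0.png

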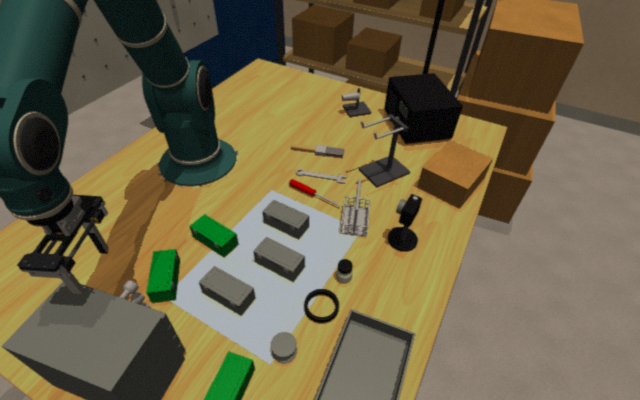

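View pics/side0.png

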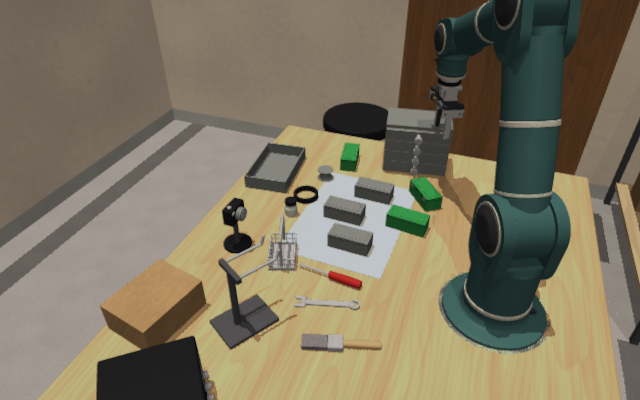

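The scene view shows the three cases near (286,217), (279,257) and (227,289), the basket at (354,215), the hook post at (392,160) and the camera at (406,215). In the side view the basket is at (284,250), the hook at (238,290), and the camera at (236,222). I'll enlarge both.

```bash
cat > h.py <<'E'
import cv2,numpy as np
from rig import robot
def cam(n):
    c=robot.camera_info(n); R=cv2.Rodrigues(np.array(c["rvec"]))[0]
    return c,R,-R.T@np.array(c["tvec"])
def ray(n,p,C=None):
    c,R,o=C or cam(n)
    d=R.T@np.array([(p[0]-c["cx"])/c["fx"],(p[1]-c["cy"])/c["fy"],1]); return o,d/np.linalg.norm(d)
def onz(n,p,z,C=None):
    o,d=ray(n,p,C); return o+d*(z-o[2])/d[2]
def tri(p,q,a="scene",b="side"):
    o1,d1=ray(a,p);o2,d2=ray(b,q)
    s,t=np.linalg.lstsq(np.c_[d1,-d2],o2-o1,rcond=None)[0]
    u,v=o1+s*d1,o2+t*d2
    return (u+v)/2,np.linalg.norm(u-v)
def proj(n,P,C=None):
    c,R,o=C or cam(n); x=R@(np.array(P)-o); return np.array([c["fx"]*x[0]/x[2]+c["cx"],c["fy"]*x[1]/x[2]+c["cy"]])
def down(yaw):  # tool x axis at yaw, z down
    c,s=np.cos(yaw),np.sin(yaw); return np.array([[c,s,0],[s,-c,0],[0,0,-1.]])
E
python3 - <<'E'
import cv2
a=cv2.imread("pics/scene0.png")[90:330,160:440]; cv2.imwrite("pics/s1.png",cv2.resize(a,None,fx=2.5,fy=2.5,interpolation=cv2.INTER_CUBIC))
a=cv2.imread("pics/side0.png")[170:350,200:440]; cv2.imwrite("pics/d1.png",cv2.resize(a,None,fx=3.2,fy=3.2,interpolation=cv2.INTER_CUBIC))
E
```

```text
(no output)
```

View pics/s1.png

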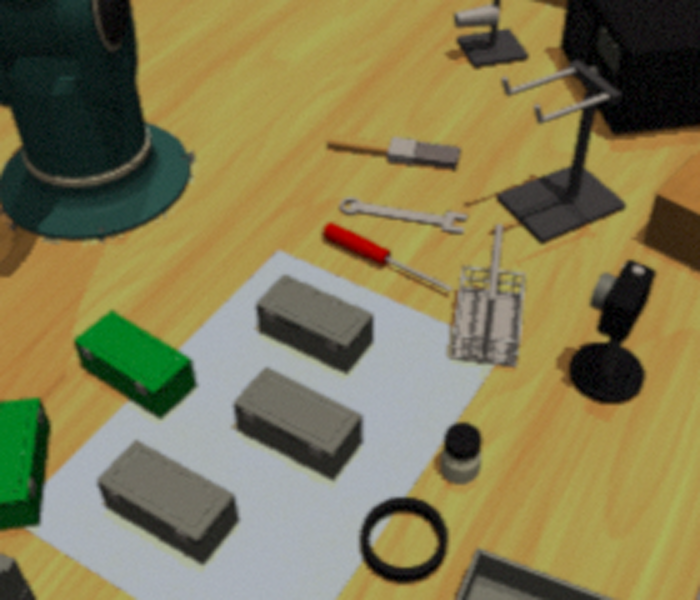

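View pics/d1.png

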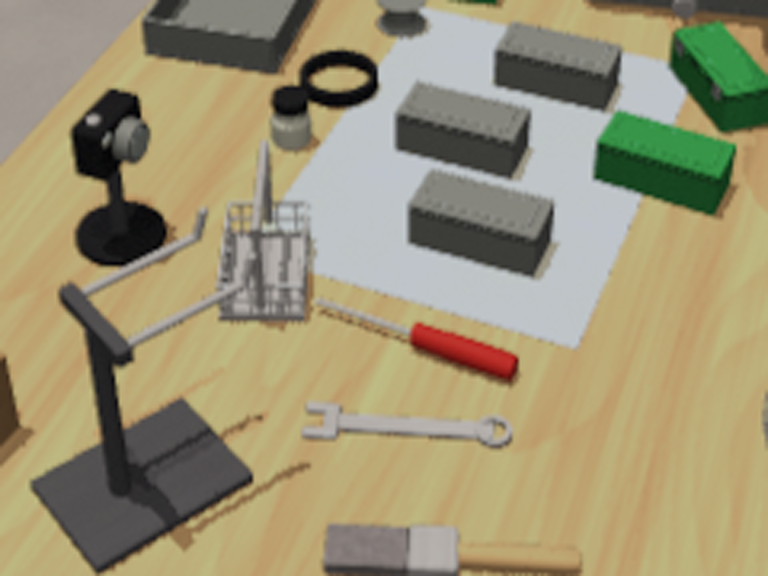

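The enlarged views show the tops of the three cases, the bar ends (scene crop (499,228), side crop (264,145)), the hook's prongs and the lens (scene (602,291), side (138,140)). Next, their positions.

```bash
python3 - <<'E'
from h import *
np.set_printoptions(precision=4,suppress=True)
S=lambda x,y:(160+x/2.5,90+y/2.5)
D=lambda x,y:(200+x/3.2,170+y/3.2)
print("lens",tri(S(602,291),D(138,140)))
print("tip1",tri(S(505,82),D(204,210)), onz("scene",S(505,82),.226),onz("side",D(204,210),.226))
print("tips",onz("scene",S(505,82),.226),onz("scene",S(540,108),.226))
print("footpost",onz("side",D(122,490),0),onz("scene",S(576,197),0))
print("xbar side",onz("side",D(68,290),.209),onz("side",D(125,350),.209))
print("xbar scene",onz("scene",S(580,68),.209),onz("scene",S(613,97),.209))
print("bar ends",onz("scene",S(499,228),.115),onz("side",D(264,145),.115))
print("camfoot",onz("scene",S(607,373),0.005),onz("side",D(121,232),.005))
for n,f,m in(("scene",S,[[(285,276),(373,316),(348,345),(258,310)],[(267,370),(362,413),(335,450),(235,408)],[(138,443),(238,493),(206,535),(98,483)]]),("side",D,[[(430,172),(553,207),(535,245),(410,208)],[(417,84),(530,118),(512,145),(397,120)],[(512,24),(622,55),(608,78),(495,60)]])):
    for q in m:
        print(n,np.array([onz(n,f(*p),.053)[:2] for p in q]).round(3).tolist())
# grey-top blobs
E
```

```text
lens (array([0.7471, 0.0113, 0.1281]), np.float64(0.006802025937593852))
tip1 (array([0.5611, 0.1891, 0.2394]), np.float64(0.03497849430251575)) [0.5391 0.1987 0.226 ] [0.5856 0.1806 0.226 ]
tips [0.5391 0.1987 0.226 ] [0.5979 0.1691 0.226 ]
footpost [0.6238 0.2912 0.    ] [0.6287 0.3046 0.    ]
xbar side [0.651  0.2824 0.209 ] [0.5812 0.3226 0.209 ]
xbar scene [0.6015 0.3015 0.209 ] [0.6609 0.2604 0.209 ]
bar ends [0.6017 0.0664 0.115 ] [ 0.6372 -0.0387  0.115 ]
camfoot [0.7799 0.0101 0.005 ] [0.7746 0.0122 0.005 ]
scene [[0.384, -0.08], [0.512, -0.085], [0.509, -0.139], [0.387, -0.144]]
scene [[0.448, -0.216], [0.571, -0.215], [0.571, -0.271], [0.448, -0.277]]
scene [[0.386, -0.364], [0.512, -0.363], [0.512, -0.417], [0.382, -0.422]]
side [[0.5, -0.128], [0.372, -0.119], [0.373, -0.06], [0.5, -0.069]]
side [[0.561, -0.263], [0.432, -0.248], [0.436, -0.198], [0.56, -0.196]]
side [[0.499, -0.41], [0.369, -0.394], [0.373, -0.346], [0.496, -0.336]]
```

```bash
python3 - <<'E'
from h import *
np.set_printoptions(precision=4,suppress=True)
robot.move_ptp([0.5,0.0,0.5],down(0.))
f=robot.grab_frame("wrist"); cv2.imwrite("pics/w1.png",f[:,:,::-1]); 
C=cam("wrist"); print(C, robot.get_state()["time"],robot.get_state()["qpos"])
np.savez("w1.npz",rvec=C[0]["rvec"],tvec=C[0]["tvec"])
E
```

```text
({'fx': 315.69282344028807, 'fy': 315.69282344028807, 'cx': 320.4106905409761, 'cy': 200.99557568909947, 'rvec': array([-2.0947,  2.0944,  0.2494]), 'tvec': array([-0.0014,  0.397 ,  0.7768])}, array([[ 0.0003, -1.    ,  0.001 ],
       [-0.9718, -0.    ,  0.2359],
       [-0.2359, -0.0011, -0.9718]]), array([ 0.569 , -0.0005,  0.6612])) 2.55 [ 0.4598  0.0854 -0.5652  1.4432  0.0456  1.6267 -1.673 ]
```

View pics/w1.png

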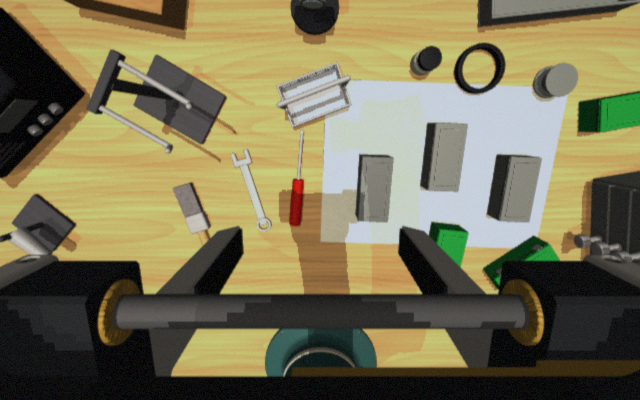

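The wrist view shows the basket bar from (278,104) to (351,80), the prong tips at (189,104) and (169,149) with roots near (121,60) and (104,107). The case tops are around (376,187), (444,155) and (515,187), and the camera is at the top near (315,10).

```bash
python3 - <<'E'
from h import *
np.set_printoptions(precision=4,suppress=True)
C=cam("wrist"); f=cv2.imread("pics/w1.png")
W=lambda p,z:onz("wrist",p,z,C)
hsv=cv2.cvtColor(f,cv2.COLOR_BGR2HSV)
a,b=W((278,104),.115),W((351,80),.115); print("bar",a,b,np.linalg.norm(a-b),(a+b)/2,"y-dir deg",np.degrees(np.arctan2(*(a-b)[1::-1])))
t1,t2=W((189,104),.226),W((169,149),.226); print("tips",t1,t2,np.linalg.norm(t1-t2))
r1,r2=W((121,60),.2),W((104,107),.2); print("roots",r1,r2,np.linalg.norm(r1-r2))
print("dirs deg",[np.degrees(np.arctan2(*v[1::-1])) for v in (r1-t1,r2-t2,t2-t1)])
g=cv2.inRange(hsv,(0,0,70),(179,45,150)); g[:, :340]=0;g[230:]=0;g[:115]=0
n,L,st,ce=cv2.connectedComponentsWithStats(cv2.morphologyEx(g,cv2.MORPH_OPEN,np.ones((3,3))))
for i in range(1,n):
    if st[i,4]>500:
        q=cv2.boxPoints(cv2.minAreaRect(np.argwhere(L==i)[:,::-1].astype(np.float32)))
        P=np.array([W(p,.053)[:2] for p in q]); e=[np.linalg.norm(P[k]-P[k-1]) for k in range(4)]
        print(st[i],"px",q.round(0).tolist(),"ctr",P.mean(0),"edges",np.round(e,3),"ang",np.degrees(np.arctan2(*(P[1]-P[0])[::-1])))
v=hsv[...,2]
for y in (165,185,205): print(y,[(int(x),f[y,x].tolist()) for x in range(352,400,3)])
E
```

```text
bar [0.6018 0.0692 0.115 ] [ 0.6393 -0.0509  0.115 ] 0.12579352083885847 [0.6205 0.0091 0.115 ] y-dir deg 107.33378295889162
tips [0.5951 0.1724 0.226 ] [0.5363 0.2054 0.226 ] 0.06739884747171723
roots [0.6537 0.2693 0.2   ] [0.5926 0.3022 0.2   ] 0.06943372305999204
dirs deg [np.float64(58.81161936783941), np.float64(59.825675053437635), np.float64(150.67682664252607)]
[ 428  123   39   68 2077] px [[427.0, 189.0], [435.0, 120.0], [467.0, 124.0], [458.0, 193.0]] ctr [ 0.5073 -0.2433] edges [0.063 0.131 0.06  0.132] ang -2.4562666030477835
[ 358  155   35   67 1894] px [[358.0, 220.0], [362.0, 154.0], [393.0, 156.0], [389.0, 222.0]] ctr [ 0.4457 -0.1091] edges [0.063 0.131 0.06  0.131] ang -1.6082201478659235
[ 499  155   42   67 2008] px [[498.0, 220.0], [510.0, 152.0], [541.0, 158.0], [529.0, 225.0]] ctr [ 0.4445 -0.3924] edges [0.065 0.136 0.061 0.137] ang -2.36225230894515
165 [(352, [221, 208, 201]), (355, [220, 210, 199]), (358, [141, 139, 135]), (361, [51, 54, 55]), (364, [123, 132, 134]), (367, [124, 135, 134]), (370, [122, 134, 133]), (373, [123, 133, 133]), (376, [119, 130,
[... 244 characters left out ...]
44]), (361, [130, 139, 140]), (364, [138, 150, 150]), (367, [129, 140, 141]), (370, [119, 128, 128]), (373, [119, 129, 128]), (376, [118, 127, 128]), (379, [120, 129, 129]), (382, [114, 128, 126]), (385, [115, 125, 126]), (388, [115, 126, 128]), (391, [166, 184, 175]), (394, [190, 206, 197]), (397, [191, 211, 200])]
205 [(352, [134, 159, 165]), (355, [121, 146, 150]), (358, [43, 46, 44]), (361, [82, 90, 90]), (364, [137, 149, 151]), (367, [131, 145, 146]), (370, [116, 127, 129]), (373, [116, 126, 126]), (376, [114, 122, 123]), (379, [117, 126, 128]), (382, [113, 124, 125]), (385, [109, 116, 118]), (388, [125, 134, 136]), (391, [194, 212, 202]), (394, [195, 208, 197]), (397, [195, 207, 197])]
```

```bash
python3 - <<'E'
from h import *
np.set_printoptions(precision=3,suppress=True)
bar=np.array([.6205,.0091,.115]); seat=np.array([.580,.2135,.2085]); hx=np.array([np.cos(np.radians(60.3)),np.sin(np.radians(60.3)),0])
r=np.radians
for a,b in((107.4,150.3),(-72.6,-29.7)):
    for p,y in((bar+[0,0,.12],a),(bar,a),(seat-.14*hx+[0,0,.035],b),(seat+[0,0,.035],b)): print(y,robot.ik(p,down(r(y))))
for c in((.4457,-.1091),(.5073,-.2433),(.4445,-.3924)):
    for y in (-2,178): print(c,y,robot.ik([*c,.03],down(r(y))),robot.ik([*c,.2],down(r(y))))
for y in(0,180): print("fin",robot.ik([.63,.011,.13],down(r(y))))
E
```

```text
107.4 [ 0.452  0.489 -0.71   1.595  0.337  1.183 -0.025]
107.4 [ 0.408  0.616 -0.65   1.699  0.436  0.975 -0.099]
150.3 [ 0.442  0.294 -0.805  1.833  0.235  1.113  0.605]
150.3 [ 0.239  0.537 -0.904  1.588  0.44   1.233  0.307]
-72.6 [-0.459  0.441  0.533  1.629 -0.241  1.139 -2.704]
-72.6 [-0.325  0.55   0.352  1.727 -0.231  0.906 -2.716]
-29.7 [ 0.298  0.259 -0.626  1.837  0.169  1.099 -2.478]
-29.7 [ 0.086  0.465 -0.665  1.593  0.303  1.189 -2.731]
(0.4457, -0.1091) -2 [ 0.541  0.469 -0.432  2.142  0.344  0.595 -1.743] [ 0.639  0.177 -0.511  2.023  0.105  0.966 -1.531]
(0.4457, -0.1091) 178 [ 0.653  0.497 -0.565  2.139  0.453  0.623  1.303] [ 0.708  0.186 -0.589  2.021  0.125  0.969  1.592]
(0.5073, -0.2433) -2 [ 0.699  0.6   -0.391  1.892  0.335  0.714 -1.491] [ 0.71   0.357 -0.392  1.787  0.157  1.029 -1.347]
(0.5073, -0.2433) 178 [ 0.838  0.641 -0.574  1.888  0.493  0.757  1.524] [ 0.879  0.393 -0.611  1.781  0.256  1.048  1.711]
(0.4445, -0.3924) -2 [ 0.883  0.624 -0.277  1.818  0.241  0.733 -1.13 ] [ 0.919  0.402 -0.318  1.713  0.142  1.049 -1.052]
(0.4445, -0.3924) 178 [ 1.03   0.657 -0.473  1.813  0.411  0.77   1.877] [ 1.022  0.42  -0.453  1.709  0.206  1.06   2.038]
fin [ 0.306  0.577 -0.512  1.668  0.327  0.983 -1.891]
fin [ 0.655  0.8   -1.087  1.656  0.762  1.168  0.943]
```

```bash
python3 - <<'E'
from h import *
np.set_printoptions(precision=4,suppress=True)
bar=np.array([.6205,.0091,.115]); hx=np.array([np.cos(np.radians(60.3)),np.sin(np.radians(60.3)),0])
seat=np.array([.580,.2135,.2085]);r=np.radians
robot.move_ptp(bar+[0,0,.1],down(r(107.4)))
robot.move_linear(bar,.15)
robot.gripper_to(0.0); s=robot.get_state(); print(s["opening"],s["grasp_force"],s["force"],s["time"])
robot.move_linear(bar+[0,0,.1285],.15)
robot.move_linear(seat-.14*hx+[0,0,.035],.15,down(r(150.3)))
s=robot.get_state(); print(s["opening"],s["force"],s["ee_pos"],s["time"])
for n in("scene","side"):
    cv2.imwrite(f"pics/{n}2.png",robot.grab_frame(n)[:,:,::-1])
a=cv2.imread("pics/scene2.png")[80:240,290:490]; b=cv2.imread("pics/side2.png")[180:340,180:380]
cv2.imwrite("pics/m2.png",cv2.resize(cv2.hconcat([a,b]),None,fx=2,fy=2))
E
```

```text
0.008438596825906928 29.910005629062653 [-0.6597  0.0795 -1.2409] 6.1583
0.008112789065068798 [ 0.5234 -0.695  -2.963 ] [0.511  0.0914 0.2433] 8.2333
```

View pics/m2.png

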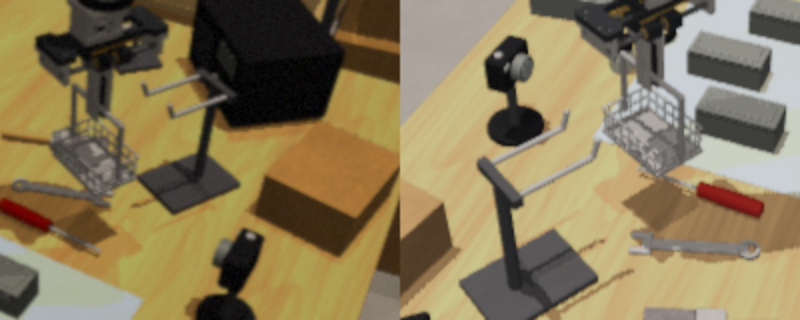

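The basket is held straight ahead of the prongs. The prong tips are at scene (362.5,122) and (375.5,133.5), and side (262.5,236.5) and (278.5,250). I'll cross-check the tips before going on.

```bash
python3 - <<'E'
from h import *
np.set_printoptions(precision=4,suppress=True)
for a,b in(((362.5,122),(278.5,250)),((375.5,133.5),(262.5,236.5))): print(tri(a,b),onz("scene",a,.226),onz("side",b,.226))
E
```

```text
(array([0.5337, 0.2111, 0.2201]), np.float64(0.00405095818645422)) [0.5386 0.2035 0.226 ] [0.5288 0.2162 0.226 ]
(array([0.5928, 0.177 , 0.2182]), np.float64(0.002386804948225738)) [0.5972 0.1669 0.226 ] [0.5871 0.1847 0.226 ]
```

```bash
python3 - <<'E'
from h import *
np.set_printoptions(precision=4,suppress=True)
seat=np.array([.579,.215,.2085])
z=robot.get_state()["ee_pos"][2]
print(robot.move_linear([*seat[:2],.2445],.12,None,8)); 
print(robot.move_linear([*seat[:2],.2035],.05,None,5)); s=robot.get_state(); print(s["ee_pos"],s["force"],s["moment"],s["time"])
robot.gripper_to(0.04); s=robot.get_state(); print(s["force"],s["time"])
for n in("scene","side"):
    cv2.imwrite(f"pics/{n}3.png",robot.grab_frame(n)[:,:,::-1])
a=cv2.imread("pics/scene3.png")[60:220,290:490]; b=cv2.imread("pics/side3.png")[180:340,180:380]
cv2.imwrite("pics/m3.png",cv2.resize(cv2.hconcat([a,b]),None,fx=2,fy=2))
E
```

```text
False
True
[0.5788 0.2148 0.2074] [ 0.022  -0.8731  5.5895] [-0.0754 -0.197   0.1559] 10.35
[ 0.1052 -0.1104 -1.4613] 11.025
```

View pics/m3.png

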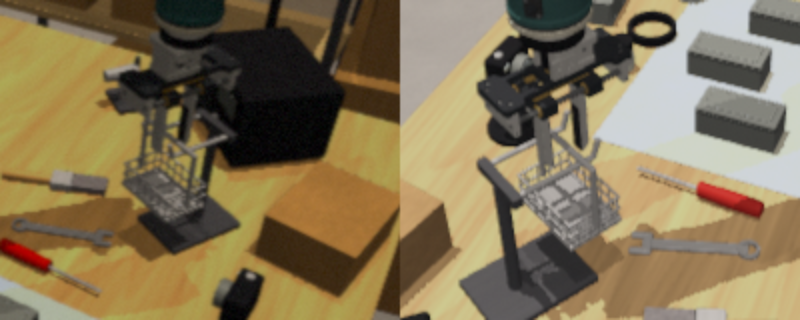

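The basket hangs by its bar across both prongs, level and clear of the camera. On to the left case.

```bash
cat >> h.py <<'E'
YAW=np.radians(-2.0)
CASES=dict(left=(.4457,-.1091),middle=(.5073,-.2433),right=(.4445,-.3924))
ux=np.array([np.cos(YAW),np.sin(YAW),0])
def my(s,c): # moment about the closing axis, force
    f,m=np.array(s["force"]),np.array(s["moment"]); y=np.array([-ux[1],ux[0],0])
    return np.round([m@y,f@ux,f[2],s["opening"]*1e3],3)
def approach(name):
    c=CASES[name]; robot.gripper_to(.094)
    robot.move_ptp([*c,.16],down(YAW)); robot.move_linear([*c,.03],.2); robot.gripper_to(0.0)
    s=robot.get_state(); print("grasp",s["opening"],s["grasp_force"],my(s,0))
def shake(name,v=.32,n=3,d=.05):
    c=np.array([*CASES[name],.15]); robot.move_linear(c,.2); robot.pause(.2); print("lift",my(robot.get_state(),0))
    for k in range(n):
        for sgn in(1,-1):
            robot.move_linear(c+sgn*d*ux,v); print(sgn,my(robot.get_state(),0))
    robot.pause(.3); print("end-",my(robot.get_state(),0))
    robot.move_linear(c,.2)
def putback(name):
    c=CASES[name]; robot.move_linear([*c,.045],.2); print(robot.move_linear([*c,.0295],.06,None,12),robot.get_state()["ee_pos"])
    robot.gripper_to(.094); robot.move_linear([*c,.16],.25)
E
python3 - <<'E'
from h import *
robot.move_linear([.579,.215,.29],.2)
approach("left"); shake("left"); print(robot.get_state()["time"])
cv2.imwrite("pics/scene4.png",robot.grab_frame("scene")[:,:,::-1])
E
```

```text
grasp 0.05992780855400472 29.999539330601692 [ 0.345 -1.688  7.19  59.928]
lift [-5.0000e-02 -7.7800e-01 -4.1800e+00  5.9644e+01]
1 [-3.8000e-02 -4.6100e-01 -5.6310e+00  5.9813e+01]
-1 [-5.3000e-02  5.3700e-01 -3.1680e+00  5.9866e+01]
1 [ 0.481  0.082  0.102 59.964]
-1 [-0.428  1.11  -3.693 59.809]
1 [5.0000e-03 4.2600e-01 1.8900e-01 6.0312e+01]
-1 [-0.455  0.793 -5.562 60.036]
end- [-0.117  0.428 -5.406 59.789]
20.0333
```

```bash
cat >> h.py <<'E'
def tilt(name,deg=15):
    c=[*CASES[name],.15]; a=np.array([-ux[1],ux[0],0])
    for s in(1,-1):
        robot.move_linear(c,.1,cv2.Rodrigues(a*np.radians(deg*s))[0]@down(YAW)); robot.pause(.35)
        m=[]
        for _ in range(8): robot.pause(.04); m.append(my(robot.get_state(),0))
        print("tilt",s,np.mean(m,0).round(3),np.std(m,0).round(3))
    robot.move_linear(c,.1,down(YAW))
E
python3 - <<'E'
from h import *
tilt("left"); print(robot.get_state()["time"])
putback("left"); print(robot.get_state()["time"])
approach("middle"); shake("middle"); tilt("middle"); putback("middle"); print(robot.get_state()["time"])
E
```

```text
tilt 1 [-0.402 -0.113 -4.543 59.927] [0.042 0.279 0.473 0.22 ]
tilt -1 [ 0.399  0.338 -4.274 59.717] [0.021 0.388 0.534 0.137]
23.0
True [ 0.44642322 -0.10943218  0.02970915]
25.375
grasp 0.05993179536309239 29.999252781271935 [ 0.303 -1.262  5.135 59.932]
lift [-2.7000e-02  2.7000e-02 -4.7450e+00  5.9531e+01]
1 [ 0.064 -0.479 -5.075 59.786]
-1 [-0.111  0.951 -3.32  59.746]
1 [ 0.062 -0.859 -4.841 59.822]
-1 [-0.14   0.109 -4.133 60.12 ]
1 [ 2.0000e-02 -3.5000e-01 -4.1430e+00  5.9972e+01]
-1 [-3.9000e-02  1.3710e+00 -4.1920e+00  6.0127e+01]
end- [-2.8000e-02 -3.9600e-01 -4.3960e+00  5.9458e+01]
tilt 1 [-0.502 -0.184 -4.762 59.847] [0.022 0.501 0.487 0.169]
tilt -1 [ 0.51  -0.074 -4.264 59.992] [0.033 0.476 0.525 0.204]
True [ 0.50786649 -0.243765    0.02949021]
37.2167
```

Left shows the ball: its moment swings by ±0.45 on shaking, and on tilting it shifts about 0.1 Nm against the middle case. The middle case is quiet. Now the right case.

```bash
python3 - <<'E'
from h import *
approach("right"); shake("right"); putback("right"); print(robot.get_state()["time"])
f=robot.grab_frame("scene"); cv2.imwrite("pics/scene5.png",f[:,:,::-1])
d=robot.grab_frame("side"); cv2.imwrite("pics/side5.png",d[:,:,::-1])
a=f[80:320,160:440]; b=d[150:390,190:470]
cv2.imwrite("pics/m5.png",cv2.cvtColor(cv2.resize(cv2.hconcat([a,b]),None,fx=1.42,fy=1.42,interpolation=cv2.INTER_CUBIC),cv2.COLOR_RGB2BGR))
E
```

```text
grasp 0.05995540052222733 29.999092519283295 [ 0.27  -1.805  5.558 59.955]
lift [-1.9000e-02 -7.2000e-02 -4.8140e+00  5.9862e+01]
1 [ 3.7000e-02 -7.4500e-01 -4.2270e+00  5.9545e+01]
-1 [-0.074  1.034 -4.777 60.208]
1 [ 5.9000e-02 -6.0200e-01 -4.0030e+00  5.9979e+01]
-1 [-0.062  0.23  -3.744 60.001]
1 [ 0.101 -0.962 -4.622 59.857]
-1 [-3.8000e-02  1.0880e+00 -4.4080e+00  5.9603e+01]
end- [-3.6000e-02 -9.8500e-01 -4.7110e+00  5.9833e+01]
True [ 0.44493179 -0.39302904  0.02953099]
46.2
```

View pics/m5.png

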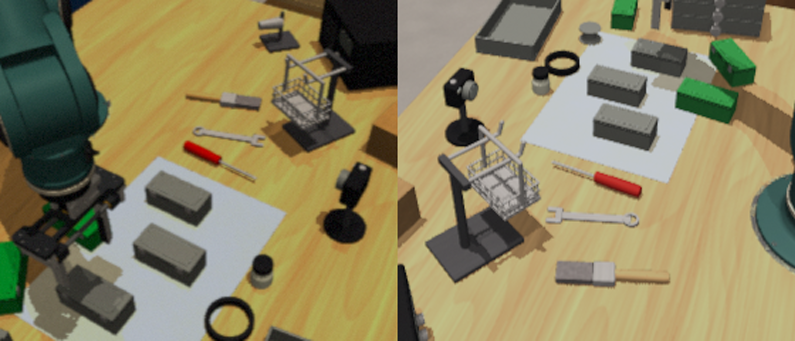

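The basket still hangs, the cases are back in place and nothing else has moved. The right case was quiet too, so the left one is the rattler. I'll pick it up and look at the camera from above to get its heading.

```bash
python3 - <<'E'
from h import *
np.set_printoptions(precision=4,suppress=True)
approach("left"); c=CASES["left"]
robot.move_linear([*c,.15],.25); robot.move_linear([.50,.011,.28],.25,down(0))
s=robot.get_state(); print(s["time"],s["opening"])
f=robot.grab_frame("wrist"); C=cam("wrist"); np.savez("w6.npz",R=C[1],o=C[2])
a=f[0:200,220:420]; cv2.imwrite("pics/w6.png",cv2.resize(a[:,:,::-1],None,fx=3,fy=3,interpolation=cv2.INTER_CUBIC)); cv2.imwrite("pics/w6f.png",f[:,:,::-1])
print([proj("wrist",p,C) for p in((.747,.011,.13),(.777,.011,.158),(.777,.011,0))])
E
```

```text
grasp 0.05968947244133586 29.999973624944687 [ 0.336 -2.458  6.715 59.689]
50.5583 0.05952746009973257
[array([ 318.6467, -100.9345]), array([ 318.4206, -178.8435]), array([319.054 , -55.8839])]
```

View pics/w6.png

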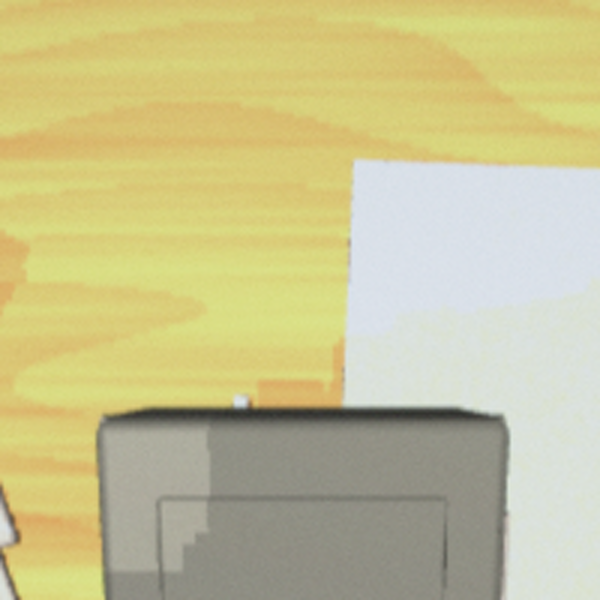

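The view falls short of the camera (it leaves the picture at the top); the case sits level in the grip. I'll use enlarged fixed views of the camera for its heading.

```bash
python3 - <<'E'
import cv2
a=cv2.imread("pics/scene5.png")[185:260,375:435]; b=cv2.imread("pics/side5.png")[190:265,210:270]
cv2.imwrite("pics/m7.png",cv2.resize(cv2.hconcat([a,b]),None,fx=6.5,fy=6.5,interpolation=cv2.INTER_CUBIC))
E
```

```text
(no output)
```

View pics/m7.png

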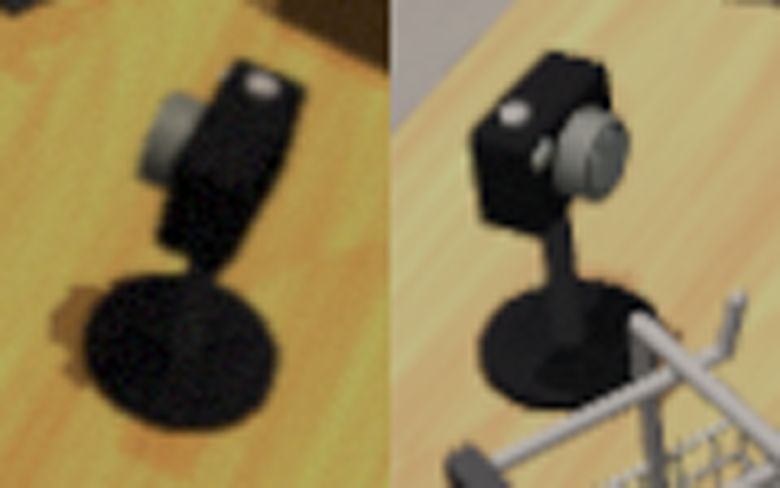

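```bash
python3 - <<'E'
from h import *
np.set_printoptions(precision=4,suppress=True)
S=lambda x,y:(375+x/6.5-.4,185+y/6.5-.4); D=lambda x,y:(210+(x-390)/6.5-.4,190+y/6.5-.4)
print("lens",tri(S(155,142),D(607,160)),onz("scene",S(155,142),.13),onz("side",D(607,160),.13))
print("foot",onz("scene",S(182,352),.004),onz("side",D(570,345),.004))
print("top scene",[onz("scene",S(*p),.158)[:2] for p in((240,60),(305,92),(270,168))])
print("top side",[onz("side",D(*p),.158)[:2] for p in((475,130),(553,52),(607,68))])
for y in(88,-92):print(robot.ik([.635,.011,.135],down(np.radians(y))),robot.ik([.5,.011,.28],down(np.radians(y))))
E
```

```text
lens (array([0.744 , 0.0114, 0.1266]), np.float64(0.00016062315297351876)) [0.7447 0.008  0.13  ] [0.7416 0.0151 0.13  ]
foot [0.7786 0.0123 0.004 ] [0.7763 0.0125 0.004 ]
top scene [array([0.7649, 0.0443]), array([0.7953, 0.0392]), array([ 0.7964, -0.011 ])]
top side [array([0.7884, 0.0473]), array([ 0.7844, -0.018 ]), array([ 0.7549, -0.0156])]
[ 0.4263  0.6265 -0.6938  1.6465  0.4513  1.0347 -0.4442] [ 0.551   0.1945 -0.7157  1.8308  0.1384  1.1667 -0.2449]
[-0.6775  0.7046  0.8979  1.6867 -0.6196  1.0597 -2.7554] [ 0.84    0.2824 -1.083   1.824   0.2678  1.195   2.7802]
```

```bash
python3 - <<'E'
from h import *
np.set_printoptions(precision=4,suppress=True)
R=down(np.radians(88.5))
robot.move_ptp([.50,.012,.28],R)
robot.move_linear([.56,.013,.1335],.15); robot.move_linear([.629,.013,.1335],.08)
robot.pause(.3); s=robot.get_state(); print(s["ee_pos"],s["opening"],s["grasp_force"],s["time"])
for n in("scene","side"): cv2.imwrite(f"pics/{n}8.png",robot.grab_frame(n)[:,:,::-1])
# tilt check: long top edges of the case in the side/scene pictures
for n in("scene","side"):
    f=cv2.imread(f"pics/{n}8.png"); 
    P=[proj(n,(.629+dx,.013+dy,.1565)) for dx,dy in((-.03,-.065),(-.03,.065))]; print(n,P)
    g=cv2.cvtColor(f,cv2.COLOR_BGR2GRAY); L=cv2.createLineSegmentDetector().detect(g)[0][:,0]
    for l in L:
        if np.hypot(l[2]-l[0],l[3]-l[1])>14 and min(np.hypot(*((l[:2]+l[2:])/2-(P[0]+P[1])/2)),99)<40: print(l.round(1), onz(n,l[:2],.1565),onz(n,l[2:],.1565))
E
```

```text
[0.6289 0.0129 0.1336] 0.05994546327180643 29.999871477484703 54.5333
scene [array([342.631 , 194.7612]), array([361.7035, 168.2584])]
[330.6 153.1 341.6 140.2] [0.4854 0.0967 0.1565] [0.4857 0.174  0.1565]
[372.1 154.8 389.1 159.1] [0.6009 0.1529 0.1565] [0.6546 0.1595 0.1565]
[340.2 201.2 349.9 177.1] [ 0.6043 -0.0779  0.1565] [0.5851 0.0247 0.1565]
[369.4 166.8 355.4 162.7] [0.6164 0.0954 0.1565] [0.5718 0.0922 0.1565]
[316.8 195.2 339.4 198.2] [ 0.5376 -0.0887  0.1565] [ 0.5971 -0.0685  0.1565]
[358.8 215.1 333.5 205.9] [ 0.6694 -0.1     0.1565] [ 0.5964 -0.1029  0.1565]
[370.7 151.6 355.7 148. ] [0.5908 0.166  0.1565] [0.5422 0.1594 0.1565]
[330.7 179.9 296.9 175.4] [ 0.5424 -0.0137  0.1565] [ 0.448  -0.0446  0.1565]
[299.4 172.8 335.6 178. ] [ 0.4485 -0.0311  0.1565] [0.551  0.0008 0.1565]
[344.1 196.4 360.  202.9] [ 0.6052 -0.0558  0.1565] [ 0.6538 -0.0573  0.1565]
[348.3 156.3 366.9 163.1] [0.54   0.1098 0.1565] [0.6028 0.108  0.1565]
side [array([295.426 , 204.5464]), array([277.2768, 230.939 ])]
[290.7 187.6 311.9 184.9] [ 0.647  -0.1284  0.1565] [ 0.5902 -0.1657  0.1565]
[
[... 198 characters left out ...]
1565] [ 0.75   -0.0731  0.1565]
[286.9 178.3 268.2 182.1] [ 0.6791 -0.1721  0.1565] [ 0.7263 -0.1314  0.1565]
[276.9 244.2 262.  241.1] [0.577  0.1286 0.1565] [0.6199 0.1312 0.1565]
[263.8 221.9 263.5 203.2] [0.6514 0.055  0.1565] [ 0.691  -0.0249  0.1565]
[260.5 227.2 275.7 231.7] [0.6496 0.0797 0.1565] [0.6018 0.0826 0.1565]
[286.7 241.3 304.3 246. ] [0.5572 0.1086 0.1565] [0.5057 0.1095 0.1565]
[266.8 191.  283.3 194.8] [ 0.7092 -0.0856  0.1565] [ 0.653  -0.0849  0.1565]
[285.7 211.8 286.4 230.6] [ 0.6119 -0.0094  0.1565] [0.576  0.0678 0.1565]
[290.1 224.5 291.6 209.4] [0.5768 0.0395 0.1565] [ 0.6003 -0.0264  0.1565]
[281.9 250.5 300.6 255.6] [0.5543 0.1466 0.1565] [0.5007 0.1473 0.1565]
```

```bash
python3 - <<'E'
from h import *
print(robot.sign_off(), robot.get_state()["time"])
E
```

```text
the job is handed in; nothing more can be done
the job is handed in; nothing more can be done
```

The basket hangs on the hook, all three cases were shaken in order and set back, and the job is handed in with the rattling left case held level in front of the lens, its near long side about 85 mm from it; I checked that last pose by measurement, not in a viewed picture.

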